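Load a filter into the gem viewer and lock it

ROBOT

A 6-joint arm with a two-finger parallel gripper is mounted at the origin on the work surface. World frame = base frame: x ahead of the robot, y to its left, z up, the work surface at z = 0. Lengths are in m, angles in degrees, forces in N, time in s.
With the tool pointing down it reaches from about 0.375 to 0.925 m from the base axis. Payload 5.7 kg.
Tool frame: the origin (TCP) lies midway between the tips of the shut fingers; the grasp point (between the pads) lies 19 mm behind it; z points along the fingers, y is the direction in which the jaws open and shut (so a half turn about z gives the same grasp; the last joint's range is limited). The gripper opens to 88 mm and grips with 3 to 60 N. Pads are 20 mm wide; open, the fingers measure 115 mm over their backs; the gripper's body (75 mm by 178 mm) begins 61 mm behind the grasp point.
Start: joints at [59.639, 20.558, 86.54, -0, 72.909, -6.595], TCP at [0.242, 0.549, 0.223] pointing down, gripper open.
Joint ranges: [-170.27, 170.27], [-57.76, 135], [12.27, 136.19], [-55.21, 235.2], [11.17, 155.16], [-170.74, 170.74]. Speed limits (degrees/s): [136.94, 136.94, 180, 180, 180, 180].

INTERFACE

Orientations are given as a 3x3 rotation matrix whose columns are the frame's x, y, z axes.
In Python, from plant import r gives the robot as it stands. Calls block until the motion is done:
- r.movep(position, orientation): joint-space move of the TCP to a pose.
- r.move_l(position, frame=None, velocity=0.15, force_limit=None): straight line of the TCP; frame=None keeps the orientation; velocity is the mean speed in m/s. With force_limit (N) it stops when the force on the tool has changed by that much, and returns True; else False.
- r.set_joints(angles): joint-space move.
- r.let_go() and r.gripper_close(force=None): open the fingers fully, or close them until they stop; force is the grip in N (None keeps the last).
- r.dwell(seconds).
- r.ik(position, orientation): joint angles nearest the present ones, or None.
- r.sense(): the state.
- r.read_camera(name): name is "scene" or "side" or "wrist"; returns a dict with "frame" (384x512x3 uint8, red, green, blue), "z_map" (384x512 float32, m along the optical axis (not along the pixel's ray), 0 where there is no reading), "mtx" (3x3 intrinsics, pixels), "extrinsics" (4x4, takes a point from camera to world coordinates); the wrist camera has in their place "hand_eye" (4x4, takes a point from camera to tool coordinates, whose origin is the TCP and whose axes are the flange's). Camera axes: x right, y up, looking along -z (the intrinsics and any distortion apply to the point x, -y, -z); pixel columns grow to the right and rows downward; lengths in m; the calibration is good to about 2 mm. A picture is of the moment at which its call begins: read the wrist's pose just before it.
A pose or a line that the arm cannot do raises r.IKError and nothing moves.
- r.sign_off(): hands the job in, once; it reports no verdict.
The state is a dict: "time": time; "joints": joint angles; "joint_vel": joint speeds; "tau": joint torques, N m; "tool_pos": TCP position; "orientation": TCP orientation; "wrist_force": force on the tool from outside, world axes, zero at the start; "ft_torque": the same for the moment, N m; "gripper_width": finger opening in m.
Only numpy, scipy, OpenCV 4.12 (cv2) and the standard library are available. Lean on these libraries where they do the work, as an engineer would, in place of code of your own. Each camera call takes 0.05 s, during which the arm holds its last target.

TASK

Nudge the slide switch on top of the gem viewer across to unlock the cassette, then lift the round filter off its rest and lay it down on the viewer's loading ledge. Take it again by its upright lug and slide it level and fully home into the middle of the three slots, then nudge the switch back across to lock it in and let go. Leave the square filter and the other things on the desk where they are.

Things in the scene. Friction and masses are not known exactly. Their poses are not given: they have to be found in the camera images.
- switch (a joint): Slide switch of the viewer (m): 0 = locked (the start), 0.012 = unlocked. It slides along the viewer's y: towards +y unlocks, towards -y locks. A detent holds it at either end; about 4 N on the ridge carries it over the middle and it snaps on to its end. Its steel lock finger hangs before the slot mouths (32 to 37 mm to -x of slot_home), barring the +y side while locked.
- switch_ridge (a point): Middle of the switch's ridge; moves with the switch, axes as the viewer's. The ridge is 22 mm long (x), 6 mm thick (y) and stands 7 mm above the flat top of the viewer's head, which is 3.7 mm below this point. The top is free for 35 mm either side (y) of the ridge, but for a steel strip 3 mm high, 20 to 44 mm to -x and 24 to 31 mm to +y of it.
- viewer: The fixed gem viewer; origin at the desk. Axes: z up, x the way a filter slides in (away from the robot), y to the left of that. From front to back: ledge, three slots one above another, white lamp head over them, 70 mm (x) by 96 mm (y), top 100 mm above the desk, with the switch on it. Grey foot plate 100 mm wide, 10 mm high, to 45 mm before ledge_top.
- slot_home (a point): Where the round filter's centre (half-way up) lies when fully home in the middle slot, against the back stop and on the slot's floor; axes as the viewer's. The slots open to -x, mouth 30 mm to -x of this point (head and walls start there). Each slot is 60 mm wide, 11 mm high, pitch 16 mm; the middle floor is 2.5 mm below this point.
- ledge_top (a point): Centre of the top of the loading ledge, a grey block 60 mm (x) by 36 mm (y) before the slots; axes as the viewer's. 24 mm above the desk, 90 mm in front of slot_home, 22 mm below the middle slot's floor. Lay the filter with its disc centred on this point, x along the viewer's x: the lug then overhangs the near end of the ledge.
- round_filter_center (a point): Centre, half-way up, of the loose round filter (about 50 g): glass disc in an aluminium frame, 50 mm across, 5 mm thick, with two grip flats 54 mm apart across its y, 24 mm long. A neck 10 mm wide runs along its -x to the upright black lug. x points from lug to disc, z up. Loaded, its x is along the viewer's x.
- round_filter_lug (a point): Middle of the round filter's lug, a post 10 x 10 mm rising 30 mm above the neck; 50 mm to the filter's -x of its centre and 17.5 mm above it. Axes as the filter's. The lug reaches 15 mm above this point; on the ledge there is 34 mm from this point down to the foot plate.
- rest_a: Fixed wooden rest of the round filter, axes as the filter's. A post 34 mm thick carries the disc, its underside 30 mm above the desk; base plate 54 mm wide, 8 mm high. Two cheeks and a back wall, as high as the lug and 3 mm off it, shield the lug: here the filter is gripped by its flats only, and lifted straight up 45 mm to come clear.
- round_filter: The round filter itself; origin at the underside of the disc's centre, 2.5 mm below round_filter_center, same axes.
- square_filter_center (a point): Centre of the other filter: a square plate 48 mm wide, 5 mm thick, with a lug like the round one's, on a rest of the same kind. To be left alone.
- ring_box: Bystander, loose: dark brown cube-like box, 60 x 60 mm and 55 mm high, with a pale cushion and a ring on top; origin at the centre of its underside. Not to be disturbed.
- bead_dish: Bystander, loose: round glass dish, 72 mm across, 30 mm high; origin at the centre of its underside. Not to be disturbed.
- torch: Bystander, loose: dark metal pocket torch lying on its side, 115 mm long, 32 mm thick; origin at the centre of its underside. Not to be disturbed.
- bangle: Bystander, loose: green jade bangle lying flat, 72 mm outside, 12 mm high; origin at the centre of its underside. Not to be disturbed.
- loupe: Bystander, loose: folding steel loupe lying flat, 60 mm long, 22 mm high; origin at the centre of its underside. Not to be disturbed.

How it is judged:
By the outcome, as a careful person would: the job done as asked, in the order asked, and still so for the second after the job is handed in, with the robot touching nothing.
It also fails if it takes over 69 s, if anything falls off the work surface, if the arm or the gripper's body presses on something with over 40 N, if the wrist force passes 120 N, or if a joint passes its speed limit or range.

## Working session

There is one attempt and no reset: what is moved stays moved. The work goes in short steps, each a Python script; the robot and the scene stay as the last script left them, time stands still between calls to the robot, and variables do not carry over. Pictures are saved under pics/ and viewed, and the job is handed in when it is done.

```bash
ls; mkdir -p pics; cat > h.py <<'E'
import numpy as np,cv2
from plant import r
def grab(n,tag):
    s=r.sense(); c=r.read_camera(n)
    if 'hand_eye' in c:
        T=np.eye(4);T[:3,:3]=np.array(s['orientation']);T[:3,3]=s['tool_pos']
        c['E']=T@np.array(c['hand_eye'])
    else: c['E']=np.array(c['extrinsics'])
    np.savez(f'pics/{tag}.npz',frame=c['frame'],z=c['z_map'],K=c['mtx'],E=c['E'])
    cv2.imwrite(f'pics/{tag}.png',c['frame'][:,:,::-1]); 
    return [k for k in c]
def load(tag): return np.load(f'pics/{tag}.npz')
def pts(d,uv,z=None):
    uv=np.atleast_2d(np.array(uv,float));K=d['K']
    zz=d['z'][uv[:,1].round().astype(int),uv[:,0].round().astype(int)] if z is None else z
    p=np.c_[(uv[:,0]-K[0,2])/K[0,0]*zz,-(uv[:,1]-K[1,2])/K[1,1]*zz,-zz]
    return p@d['E'][:3,:3].T+d['E'][:3,3]
def onplane(d,uv,h):
    uv=np.atleast_2d(np.array(uv,float));K=d['K']
    q=np.c_[(uv[:,0]-K[0,2])/K[0,0],-(uv[:,1]-K[1,2])/K[1,1],-np.ones(len(uv))]@d['E'][:3,:3].T
    o=d['E'][:3,3]; return o+q*((h-o[2])/q[:,2])[:,None]
def cloud(d):
    h,w=d['z'].shape; u,v=np.meshgrid(np.arange(w),np.arange(h))
    return pts(d,np.c_[u.ravel(),v.ravel()]).reshape(h,w,3)
def crop(tag,x0,y0,x1,y1,s):
    im=cv2.imread(f'pics/{tag}.png')[y0:y1,x0:x1]
    n=f'pics/{tag}_c{x0}_{y0}.png';cv2.imwrite(n,cv2.resize(im,None,fx=s,fy=s,interpolation=cv2.INTER_CUBIC))
E
python3 - <<'E'
from h import *
print(grab('scene','sc0'),grab('side','sd0'),grab('wrist','w0'))
s=r.sense();print(s)
c=r.read_camera('scene');print(c['mtx'],{k:v for k,v in c.items() if k not in('frame','z_map')})
for t in('sc0','sd0','w0'):
    d=load(t);print(d['E'].round(3))
E
```

```text
pics
['frame', 'z_map', 'mtx', 'extrinsics', 'E'] ['frame', 'z_map', 'mtx', 'extrinsics', 'E'] ['frame', 'z_map', 'mtx', 'hand_eye', 'E']
{'time': 0.15, 'joints': array([ 5.96386400e+01,  2.05895083e+01,  8.65830964e+01, -2.12046723e-04,
        7.29094656e+01, -6.59694203e+00]), 'joint_vel': array([ 0.00657118, -0.02167112, -0.29629774,  0.03901579, -0.07491294,
       -0.01755074]), 'tau': array([ 7.42337306e-04, -5.15758216e+01, -2.71009701e+01,  6.73061097e-02,
        3.06084962e-02, -8.66610412e-05]), 'tool_pos': array([0.24154824, 0.54865686, 0.22200271]), 'orientation': array([[-9.15210484e-01,  4.02975497e-01, -7.20954506e-04],
       [ 4.02976110e-01,  9.15209661e-01, -1.23773678e-03],
       [ 1.61046935e-04, -1.42331712e-03, -9.99998974e-01]]), 'wrist_force': array([-0.12410813, -0.69153509,  0.32659793]), 'ft_torque': array([0.00803718, 0.01444478, 0.03879829]), 'gripper_width': 0.08782786728588766}
[[434.66784081   0.         259.27742815]
 [  0.         434.66784081 193.84476497]
 [  0.           0.           1.        ]] {'mtx': array([[434.66784081,   0.        , 259.27742815],
       [  0.        , 434.66784081, 193.84476497],
       [  0.        ,   0.        ,   1.        ]]), 'extrinsics': array([[-0.4522963 , -0.72375924,  0.52115316,  1.0994732 ],
       [ 0.89175794, -0.35782873,  0.27699527,  0.29945088],
       [-0.01399431,  0.59002641,  0.80726266,  0.97787243],
       [ 0.        ,  0.        ,  0.        ,  1.        ]])}
[[-0.452 -0.724  0.521  1.099]
 [ 0.892 -0.358  0.277  0.299]
 [-0.014  0.59   0.807  0.978]
 [ 0.     0.     0.     1.   ]]
[[ 1.     0.007 -0.02   0.507]
 [-0.02   0.601 -0.799 -0.928]
 [ 0.007  0.799  0.601  0.804]
 [ 0.     0.     0.     1.   ]]
[[ 0.403 -0.883 -0.24   0.177]
 [ 0.915  0.388  0.108  0.577]
 [-0.002 -0.264  0.965  0.385]
 [ 0.     0.     0.     1.   ]]
```

View pics/sc0.png

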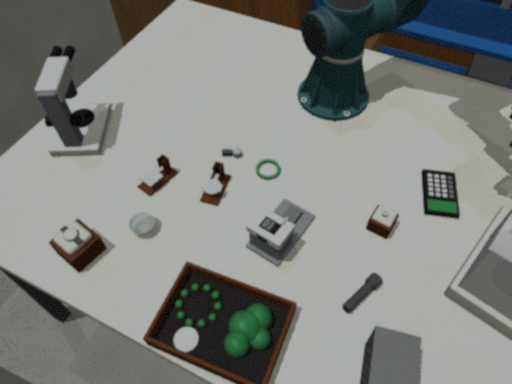

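View pics/sd0.png

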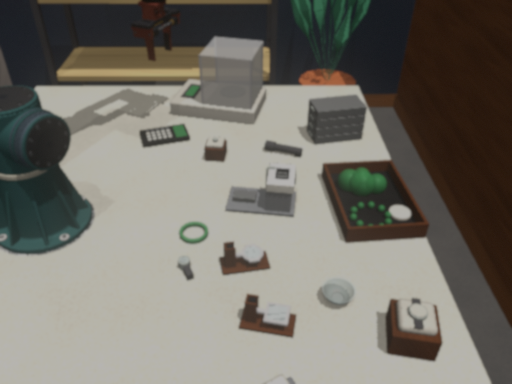

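View pics/w0.png

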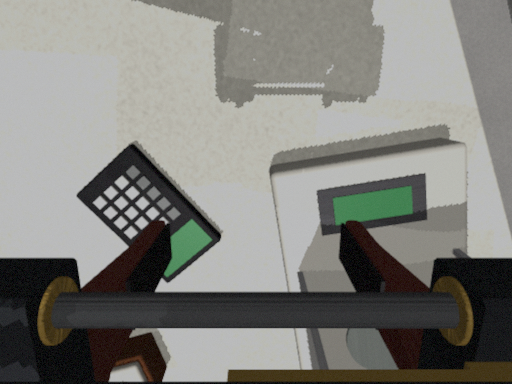

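The scene view shows the viewer at about (278,232), the round filter at (214,187), the square filter at (155,178), the bangle at (268,169) and the loupe at (232,153). I'll take coarse positions from depth.

```bash
python3 - <<'E'
from h import *
d=load('sc0')
for n,u in dict(round=(212,187),rlug=(219,168),sq=(152,178),sqlug=(167,160),head=(285,222),sw=(270,224),ledge=(295,211),bang=(268,161),loupe=(232,153),dish=(143,224),box=(383,215),torch=(362,292),desk=(330,300)).items():
    print(n,pts(d,u).round(3))
d=load('sd0')
for n,u in dict(round=(252,254),rlug=(229,248),head=(282,176),ledge=(250,196),desk=(150,330)).items():
    print(n,pts(d,u).round(3))
crop_=crop('sc0',180,130,340,270,5);crop('sd0',200,150,320,290,4)
E
```

```text
round [[ 0.526 -0.151  0.033]]
rlug [[ 0.48  -0.152  0.064]]
sq [[ 0.576 -0.314  0.038]]
sqlug [[ 0.517 -0.299  0.06 ]]
head [[0.579 0.091 0.099]]
sw [[0.599 0.061 0.097]]
ledge [[0.492 0.082 0.024]]
bang [[ 0.359 -0.063  0.012]]
loupe [[ 0.373 -0.175  0.005]]
dish [[ 0.696 -0.266  0.005]]
box [[0.428 0.293 0.06 ]]
torch [[1.099 0.299 0.978]]
desk [[0.672 0.254 0.002]]
round [[ 0.524 -0.162  0.037]]
rlug [[ 0.473 -0.17   0.064]]
head [[0.602 0.046 0.103]]
ledge [[0.522 0.065 0.025]]
desk [[ 0.318 -0.336  0.002]]
```

View pics/sc0_c180_130.png

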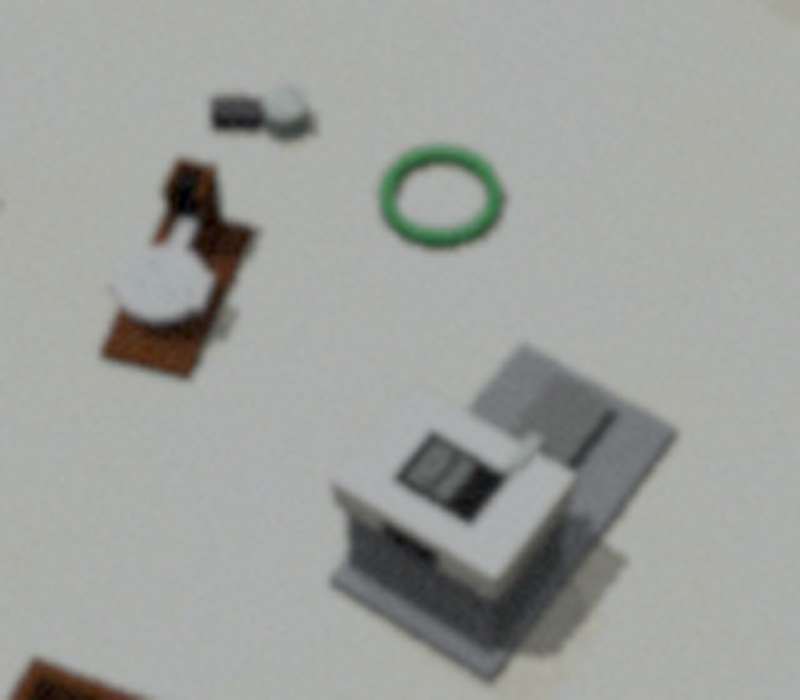

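View pics/sd0_c200_150.png

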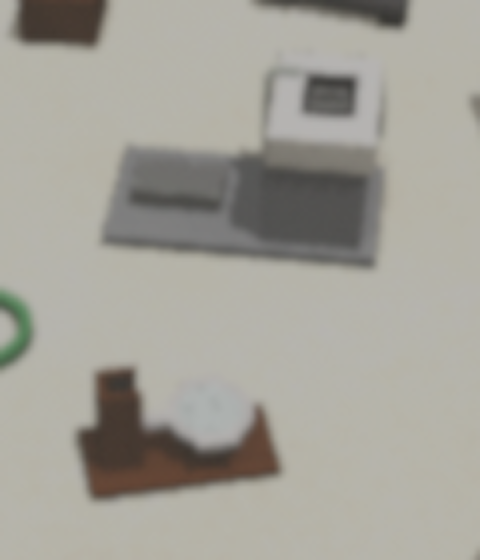

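```bash
cat >> h.py <<'E'
def Rz(deg):
    # tool down, tool x = -(cos,sin), y = perpendicular
    a=np.radians(deg);c,s=np.cos(a),np.sin(a)
    X=np.array([-c,-s,0]);Z=np.array([0,0,-1.]);return np.c_[X,np.cross(Z,X),Z]
def st():
    s=r.sense();print('t',round(s['time'],2),s['tool_pos'].round(4),'F',s['wrist_force'].round(2),'w',round(s['gripper_width'],4),'j6',s['joints'][5].round(1));return s
E
python3 - <<'E'
from h import *
for p in [(.58,.06,.28),(.53,-.16,.25)]:
  for y in(0,180): print(p,y,r.ik(p,Rz(y)))
r.movep((.58,.06,.28),Rz(0)); s=st(); grab('wrist','w1')
r.movep((.53,-.16,.25),Rz(0)); st(); grab('wrist','w2')
E
```

```text
(0.58, 0.06, 0.28) 0 [-8.79927413e-01  1.65324206e+01  8.42012686e+01 -2.54444375e-14
  7.92663108e+01 -9.08799274e+01]
(0.58, 0.06, 0.28) 180 [-8.79927413e-01  1.65324206e+01  8.42012686e+01 -2.54444375e-14
  7.92663108e+01  8.91200726e+01]
(0.53, -0.16, 0.25) 0 [-2.39475172e+01  1.53478556e+01  9.02213426e+01 -2.54444375e-14
  7.44308019e+01 -1.13947517e+02]
(0.53, -0.16, 0.25) 180 [-2.39475172e+01  1.53478556e+01  9.02213426e+01 -2.54444375e-14
  7.44308019e+01  6.60524828e+01]
t 2.34 [0.5798 0.0608 0.2799] F [ 0.03 -0.33  0.53] w 0.0878 j6 -90.9
t 3.3 [ 0.5305 -0.1591  0.2502] F [ 0.75 -0.47  0.42] w 0.088 j6 -113.9
```

View pics/w1.png

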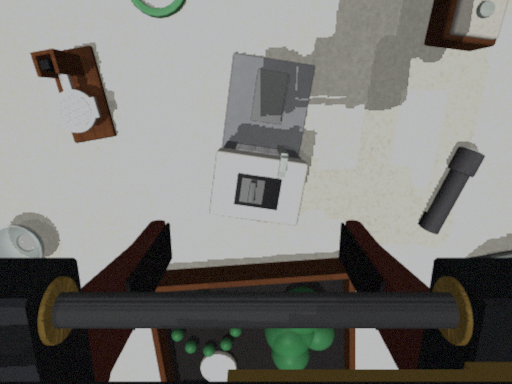

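View pics/w2.png

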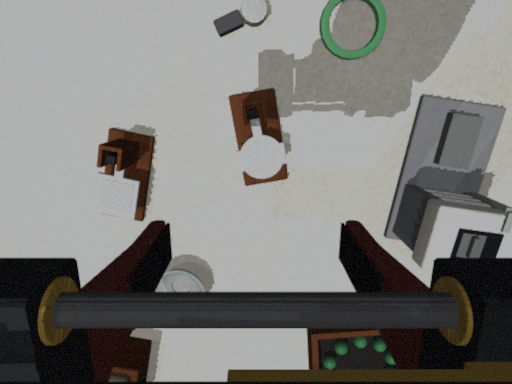

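```bash
python3 - <<'E'
from h import *
crop('w1',200,45,330,235,3.1);crop('w2',220,80,300,195,5)
for t in('w1','w2'): d=load(t);print(d['K'][0],d['E'].round(3))
E
```

```text
[337.46226532   0.         254.91341857] [[-0.001 -0.965 -0.263  0.509]
 [ 1.    -0.001  0.     0.06 ]
 [-0.    -0.263  0.965  0.443]
 [ 0.     0.     0.     1.   ]]
[337.46226532   0.         254.91341857] [[-0.    -0.965 -0.264  0.46 ]
 [ 1.    -0.    -0.    -0.16 ]
 [ 0.    -0.264  0.965  0.413]
 [ 0.     0.     0.     1.   ]]
```

View pics/w1_c200_45.png

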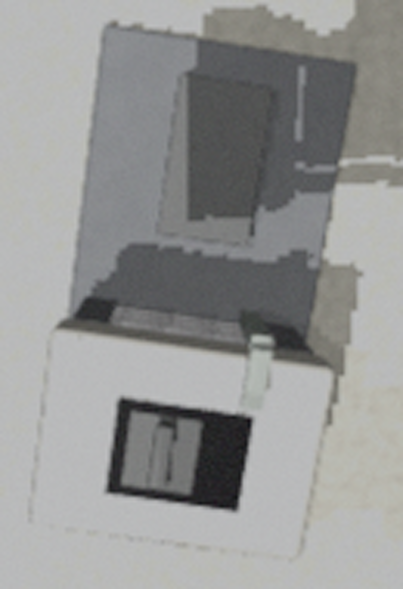

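View pics/w2_c220_80.png

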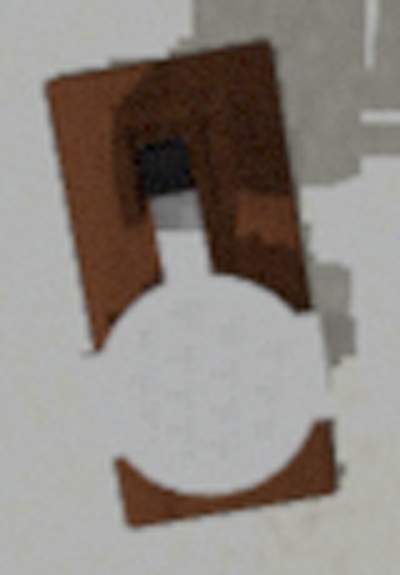

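```bash
python3 - <<'E'
from h import *
d=load('w1');c=cloud(d)
def rect(m,name):
    p=c[m][:, :2].astype(np.float32)*1000
    R=cv2.minAreaRect(p);print(name,len(p),'z',np.median(c[m][:,2]).round(4),'mean',p.mean(0).round(1),R)
def box(x0,x1,y0,y1): return (c[...,0]>x0)&(c[...,0]<x1)&(c[...,1]>y0)&(c[...,1]<y1)
def clean(m): return cv2.morphologyEx(m.astype(np.uint8),cv2.MORPH_OPEN,np.ones((3,3)))>0
V=box(.42,.66,-.02,.16)
rect(clean(V&(abs(c[...,2]-.1)<.006)),'head')
rect(clean(V&(abs(c[...,2]-.024)<.005)&(c[...,0]<.55)),'ledge')
rect(clean(V&(abs(c[...,2]-.010)<.005)),'foot')
g=lambda u,v:(200+u/3.1,45+v/3.1)
# head top corners at z=.1 (pixels from crop)
hc=[g(50,328),g(334,368),g(300,558),g(32,522)]
P=onplane(d,hc,.1);print('headcorners',P.round(4),P.mean(0).round(4))
print('head sizes',[np.linalg.norm(P[i]-P[(i+1)%4]).round(4) for i in range(4)])
P=onplane(d,[g(183,72),g(271,88),g(251,245),g(163,233)],.024);print('ledge',P.round(4),P.mean(0).round(4))
fr=onplane(d,[g(105,25),g(356,65)],.010);print('footfront',fr.round(4))
# ridge: top surface z ~ .107
print('ridge ends/plate',onplane(d,[g(160,420),g(173,420),g(165,485),g(152,485)],.107).round(4))
d=load('w2');c=cloud(d)
V=box(.44,.60,-.22,-.10)
rect(clean(V&(abs(c[...,2]-.035)<.005)),'disc')
g=lambda u,v:(220+u/5,80+v/5)
print('lugtop',onplane(d,[g(145,140),g(192,140),g(195,190),g(148,195)],.0675).mean(0).round(4), pts(d,[g(168,165),g(205,380)]).round(4))
print('disc rim',onplane(d,[g(205,272),g(210,496),g(85,372),g(330,360),g(118,458),g(330,420)],.035).round(4))
E
```

```text
head 5736 z 0.1012 mean [600.1  62.8] ((599.10107421875, 63.147674560546875), (96.26443481445312, 77.428955078125), 81.73086547851562)
ledge 1542 z 0.0251 mean [507.8  76.3] ((508.33673095703125, 76.26548767089844), (35.837425231933594, 59.81764602661133), 81.54523468017578)
foot 5490 z 0.0111 mean [516.8  74.2] ((518.4237060546875, 74.77033233642578), (100.22285461425781, 110.34713745117188), 81.8225326538086)
headcorners [[0.5623 0.0205 0.1   ]
 [0.5756 0.1148 0.1   ]
 [0.6432 0.1057 0.1   ]
 [0.63   0.0123 0.1   ]] [0.6028 0.0633 0.1   ]
head sizes [np.float64(0.0952), np.float64(0.0682), np.float64(0.0944), np.float64(0.0682)]
ledge [[0.4766 0.065  0.024 ]
 [0.4823 0.0984 0.024 ]
 [0.5411 0.092  0.024 ]
 [0.5364 0.0573 0.024 ]] [0.5091 0.0782 0.024 ]
footfront [[0.4584 0.0349 0.01  ]
 [0.4729 0.1326 0.01  ]]
ridge ends/plate [[0.5918 0.0568 0.107 ]
 [0.5918 0.0611 0.107 ]
 [0.6143 0.0585 0.107 ]
 [0.6143 0.0541 0.107 ]]
disc 1784 z 0.0363 mean [ 521.3 -153.6] ((518.95263671875, -150.80740356445312), (55.77658462524414, 61.997859954833984), 65.13519287109375)
lugtop [ 0.4757 -0.1606  0.0675] [[ 0.4756 -0.161   0.0653]
 [ 0.5241 -0.1528  0.0372]]
disc rim [[ 0.5002 -0.1529  0.035 ]
 [ 0.5515 -0.1515  0.035 ]
 [ 0.5227 -0.1799  0.035 ]
 [ 0.5199 -0.1245  0.035 ]
 [ 0.5426 -0.1726  0.035 ]
 [ 0.5337 -0.1242  0.035 ]]
```

The head, ledge and ridge measurements agree: viewer yaw is about −8.2° and ledge_top about (0.5087, 0.077). The filter's centre is about (0.525, −0.152) with yaw about +9.8°. Next I'll unlock the switch.

```bash
cat >> h.py <<'E'
YV=-8.2
xv=np.array([np.cos(np.radians(YV)),np.sin(np.radians(YV)),0]);yv=np.array([-xv[1],xv[0],0])
L=np.array([.5087,.0770,0]); HOME=L+.09*xv
RIDGE=np.array([.603,.0577,0])   # locked
def at(p,dx=0,dy=0,z=0): q=p+dx*xv+dy*yv; return np.array([q[0],q[1],z])
E
python3 - <<'E'
from h import *
print('ridge in viewer rel ledge',(RIDGE-L)@xv,(RIDGE-L)@yv)
r.gripper_close(20)
r.movep(at(RIDGE,0,-.0215,.14),Rz(YV)); st(); grab('wrist','w3')
hit=r.move_l(at(RIDGE,0,-.0215,.1030),velocity=.08,force_limit=6);print(hit); st()
grab('wrist','w4')
E
```

```text
ridge in viewer rel ledge 0.09608863699512082 -0.005652772808090588
t 5.62 [0.6003 0.0357 0.1405] F [ 0.34 -0.11 -0.46] w 0.0006 j6 -85.0
False
t 6.29 [0.5999 0.0363 0.1028] F [ 1.13 -1.38  0.54] w 0.0005 j6 -84.9
```

View pics/w3.png

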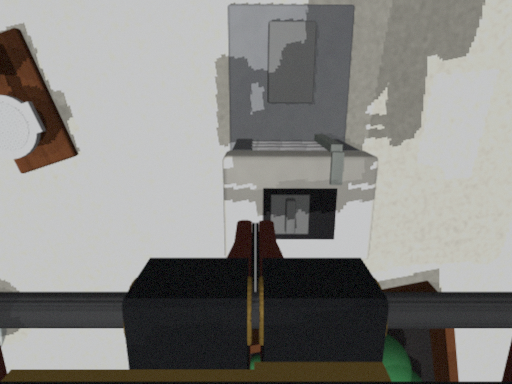

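View pics/w4.png

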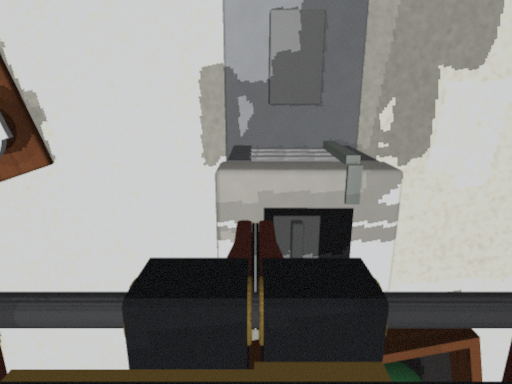

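```bash
python3 - <<'E'
from h import *
for dy in (-.012,-.008,-.005,-.002):
    h=r.move_l(at(RIDGE,0,dy,.1030),velocity=.03,force_limit=15);print(dy,h); st()
    if h: break
grab('wrist','w5')
E
```

```text
-0.012 False
t 6.81 [0.6016 0.0455 0.1034] F [-0.47 -2.38  3.58] w 0.0007 j6 -84.0
-0.008 False
t 7.09 [0.6018 0.0504 0.1029] F [-0.19 -0.8  -0.09] w 0.0003 j6 -83.6
-0.005 False
t 7.34 [0.6021 0.0532 0.1028] F [-0.11 -1.21 -0.31] w 0.0001 j6 -83.3
-0.002 False
t 7.59 [0.6027 0.056  0.103 ] F [-0.39  0.7   0.19] w 0.0005 j6 -83.1
```

View pics/w5.png

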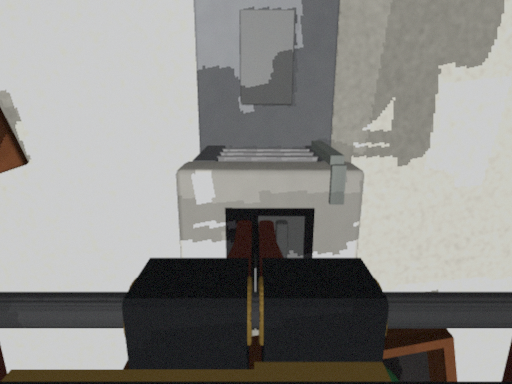

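The slider sat 10 px from the recess's left edge and is now 8 px from its right edge, so it looks unlocked. I'll retreat, verify, and fetch the filter.

```bash
python3 - <<'E'
from h import *
r.move_l(at(RIDGE,0,-.006,.1030),velocity=.05)
r.move_l(at(RIDGE,0,-.006,.16),velocity=.2); grab('wrist','w6')
r.let_go()
F=np.array([.525,-.1522]);
r.movep((F[0],F[1],.15),Rz(9.8)); st(); grab('wrist','w7')
crop('w6',200,100,400,260,3)
E
```

```text
t 10.62 [ 0.5255 -0.1518  0.1502] F [0.91 1.1  0.09] w 0.0879 j6 -123.1
```

View pics/w6_c200_100.png

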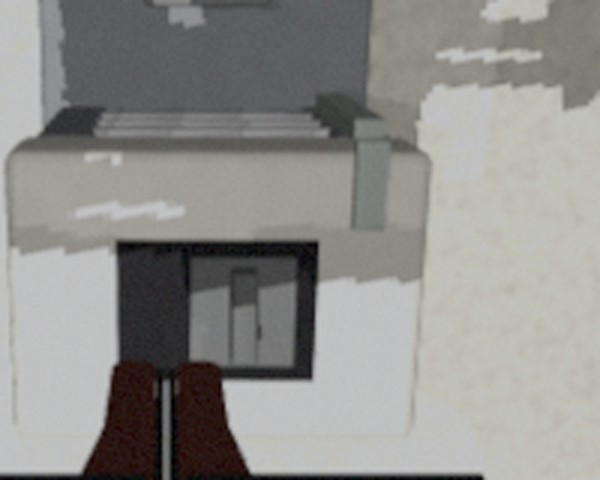

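View pics/w7.png

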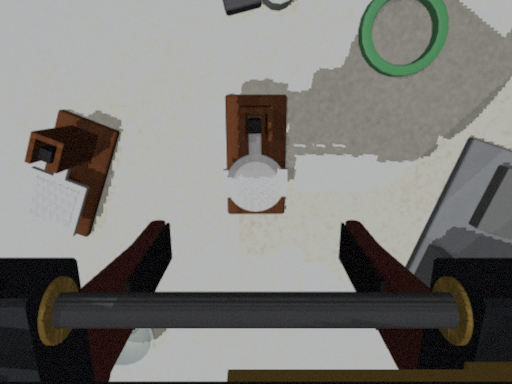

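The switch is unlocked. In w7 the rest's edges are vertical and the disc is centred at about (256,184), so the yaw and lateral position are good. I'll check x and then grasp.

```bash
python3 - <<'E'
from h import *
crop('w7',215,85,300,220,4)
d=load('w7')
print(onplane(d,[(256,183),(254,125)],.035).round(4), onplane(d,[(254,125)],.065).round(4))
E
```

```text
[[ 0.5254 -0.1517  0.035 ]
 [ 0.4777 -0.1615  0.035 ]] [[ 0.4753 -0.1619  0.065 ]]
```

View pics/w7_c215_85.png

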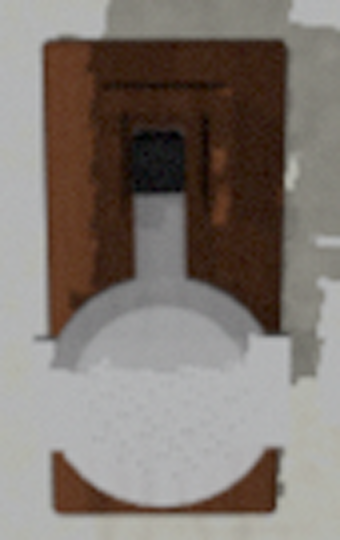

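```bash
python3 - <<'E'
from h import *
F=(.5252,-.1519)
h=r.move_l((F[0],F[1],.0205),velocity=.12,force_limit=10);print(h);st()
r.gripper_close(25); st()
s0=st()
p=s0['tool_pos']
r.move_l((p[0],p[1],.085),velocity=.08); st(); grab('wrist','w8');grab('side','sd8')
crop('sd8',190,200,310,300,5)
E
```

```text
False
t 11.91 [ 0.5257 -0.1521  0.0211] F [-0.34 -0.   -0.4 ] w 0.0879 j6 -123.2
t 12.54 [ 0.5253 -0.1519  0.0207] F [-0.81 -0.11  1.81] w 0.0539 j6 -123.2
t 12.54 [ 0.5253 -0.1519  0.0207] F [-0.81 -0.11  1.81] w 0.0539 j6 -123.2
t 13.5 [ 0.5249 -0.1518  0.0846] F [-1.21 -1.37 -0.72] w 0.0532 j6 -123.2
```

View pics/w8.png

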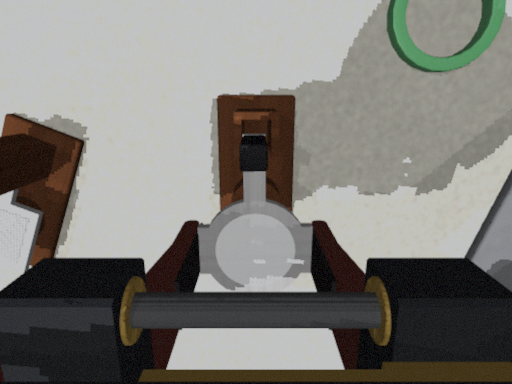

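View pics/sd8_c190_200.png

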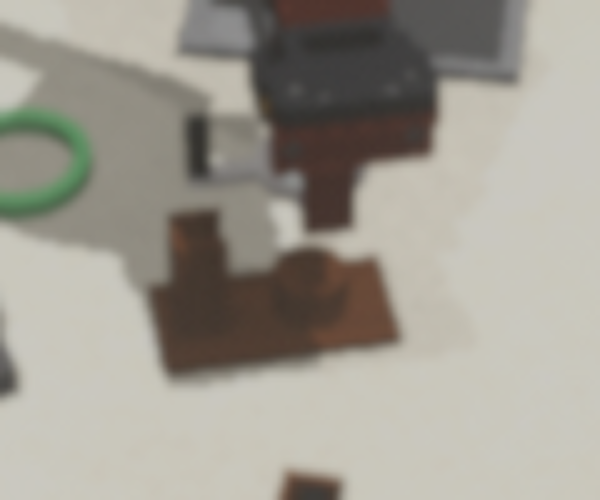

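The filter is lifted and level, with its lug clear of the rest. I'll measure its position in the hand.

```bash
python3 - <<'E'
from h import *
d=load('w8');p=np.array([.5249,-.1518,.0846])
a=np.radians(9.8);u=np.array([np.cos(a),np.sin(a),0]);v=np.array([-u[1],u[0],0])
print(pts(d,[(255,245),(254,180)]).round(4))
for q,z in(((255,248.5),.0996),((254,150),.1296)):
    P=onplane(d,[q],z)[0]-p;print((P@u).round(4),(P@v).round(4))
m=[ [200,224],[200,275],[311,222],[311,275] ]
for q in m:
    P=onplane(d,[q],.0996)[0]-p;print((P@u).round(4),(P@v).round(4))
E
```

```text
[[ 0.5217 -0.1531  0.1012]
 [ 0.4908 -0.1588  0.1003]]
-0.0008 -0.0007
-0.0528 -0.001
-0.0134 -0.0265
0.0133 -0.0276
-0.0143 0.0255
0.0133 0.0267
```

```bash
python3 - <<'E'
from h import *
d=load('w5')
P=onplane(d,[(241,10),(296,10),(295,105),(240,104)],.024);print(P.round(4),P.mean(0).round(4))
d=load('w4')
P=onplane(d,[(270,10),(325,11),(323,105),(269,104)],.024);print(P.mean(0).round(4), L)
r.movep(at(L,0,0,.09),Rz(YV)); st(); grab('wrist','w9')
E
```

```text
[[0.4774 0.0645 0.024 ]
 [0.4825 0.0999 0.024 ]
 [0.542  0.0925 0.024 ]
 [0.5359 0.0547 0.024 ]] [0.5095 0.0779 0.024 ]
[0.5096 0.0773 0.024 ] [0.5087 0.077  0.    ]
t 14.52 [0.5091 0.0765 0.0899] F [ 0.21 -0.07 -0.37] w 0.0534 j6 -81.0
```

View pics/w9.png

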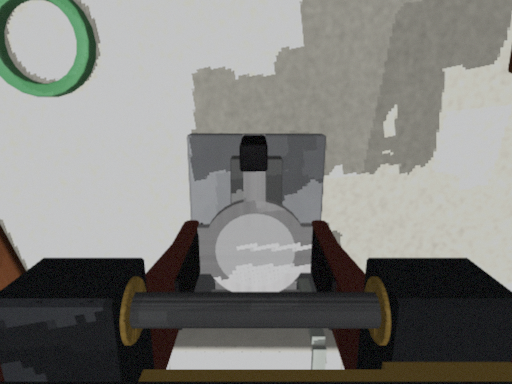

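```bash
sed -i 's/^L=.*/L=np.array([.5092,.0777,0]); HOME=L+.09*xv/' h.py; python3 - <<'E'
from h import *
d=load('w9')
for q,z in (((231,165),.024),((283,165),.024),((190,150),.01),((325.5,150),.01)):
    P=onplane(d,[q],z)[0];print(((P-L)@yv).round(4))
P=onplane(d,[(257,157)],.024)[0];print('front edge x',((P-L)@xv).round(4))
E
```

```text
-0.0182
0.0177
-0.0487
0.0494
front edge x -0.0308
```

```bash
python3 - <<'E'
from h import *
r.move_l(at(L,0,0,.022),velocity=.1); st()
h=r.move_l(at(L,0,0,.0145),velocity=.025,force_limit=4);print(h); st()
grab('wrist','w10'); 
r.let_go(); st()
p=r.sense()['tool_pos']; r.move_l((p[0],p[1],.10),velocity=.15); grab('wrist','w11'); grab('side','sd11');st()
crop('sd11',200,140,320,230,5)
E
```

```text
t 15.4 [0.5096 0.0775 0.0223] F [-0.06  0.47 -0.48] w 0.0535 j6 -80.8
True
t 15.77 [0.5096 0.0777 0.0146] F [-0.53 -0.12  4.61] w 0.0532 j6 -80.8
t 16.52 [0.5089 0.0777 0.0141] F [-0.5  -0.89  0.39] w 0.0876 j6 -80.8
t 17.35 [0.5079 0.0776 0.0989] F [-0.06 -1.23  0.51] w 0.0873 j6 -80.8
```

View pics/w11.png

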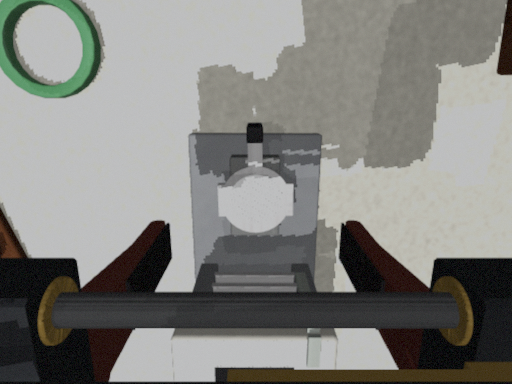

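View pics/sd11_c200_140.png

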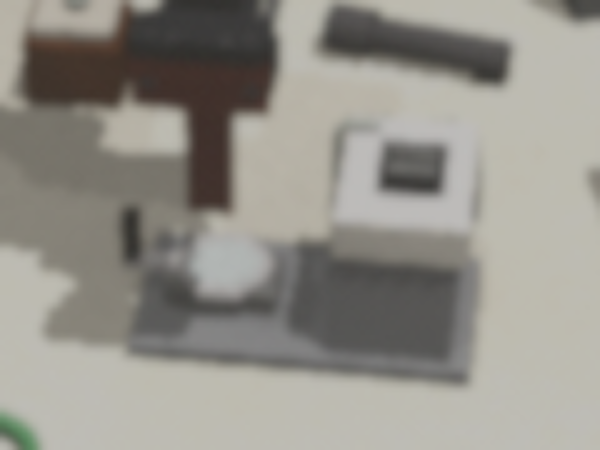

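The filter lies on the ledge, disc at about (256,200) and lug at (255,132), straight. Next is the lug grasp.

```bash
python3 - <<'E'
from h import *
d=load('w11')
for n,q,z in(('disc',(256,199.5),.029),('lug',(255,132),.059)):
    P=onplane(d,[q],z)[0]-L;print(n,(P@xv).round(4),(P@yv).round(4))
r.move_l(at(L,-.051,0,.10),velocity=.15); grab('wrist','w12'); st()
crop('w12',190,120,320,290,3.5)
E
```

```text
disc 0.0003 0.0002
lug -0.0512 -0.0005
t 17.89 [0.4601 0.0849 0.1001] F [0.05 0.19 0.78] w 0.0882 j6 -79.8
```

View pics/w12.png

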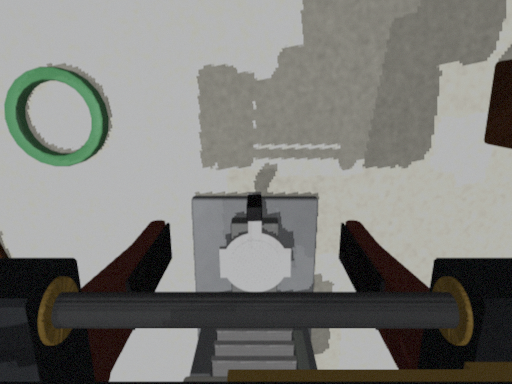

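```bash
python3 - <<'E'
from h import *
h=r.move_l(at(L,-.050,0,.0255),velocity=.12,force_limit=10);print(h);st()
r.gripper_close(30); s=st()
h=.0440-s['tool_pos'][2]; print('lug mid above tcp',h)
r.move_l(at(L,-.050,0,.0440+.0265-h+.003-.0265+.0),velocity=.05) # small first lift
st()
z=.0505+.0175-h; print('insert z',z)
r.move_l(at(L,-.050,0,z),velocity=.05); st()
grab('wrist','w13'); grab('side','sd13'); crop('sd13',200,140,320,230,5)
E
```

```text
False
t 18.67 [0.4603 0.0848 0.0257] F [-0.34 -0.11  0.9 ] w 0.0881 j6 -79.8
t 19.84 [0.4597 0.0848 0.0255] F [-0.58 -0.   -0.01] w 0.0098 j6 -79.8
lug mid above tcp 0.018517028608052464
t 20.09 [0.4598 0.0848 0.0287] F [ 0.57 -0.5  -0.67] w 0.01 j6 -79.8
insert z 0.049482971391947544
t 20.66 [0.46   0.0849 0.0498] F [ 0.16 -0.42 -0.41] w 0.0098 j6 -79.8
```

View pics/w13.png

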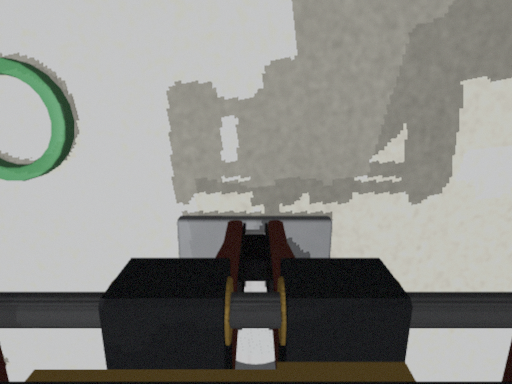

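View pics/sd13_c200_140.png

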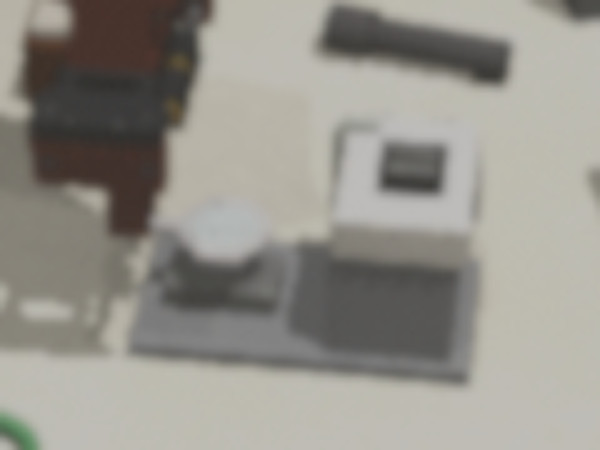

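```bash
python3 - <<'E'
from h import *
grab('scene','sc13')
for t in('sd13','sc13'):
    d=load(t);c=cloud(d)
    q=c-L; a=q@xv;b=q@yv
    m=(abs(a)<.024)&(abs(b)<.02)&(c[...,2]>.035)&(c[...,2]<.075)&(np.hypot(a,b)<.022)
    A=np.c_[a[m],b[m],np.ones(m.sum())];co=np.linalg.lstsq(A,c[...,2][m],rcond=None)[0]
    print(t,m.sum(),co.round(4),np.median(c[...,2][m]).round(4))
    m=(a>.068)&(a<.12)&(abs(b)<.04)&(c[...,2]>.09)&(c[...,2]<.11)
    print(' headtop',m.sum(),np.median(c[...,2][m]).round(4))
    m=(abs(b)>.025)&(abs(b)<.045)&(a>-.06)&(a<0)&(c[...,2]<.02); print(' foot',np.median(c[...,2][m]).round(4))
E
```

```text
sd13 127 [-0.0178 -0.0016  0.0537] 0.0537
 headtop 368 0.1005
 foot 0.0097
sc13 187 [-0.0282 -0.0033  0.0536] 0.0537
 headtop 625 0.1008
 foot 0.0103
```

Measured disc top z is 0.0537 m (expected 0.053) with a tilt of about 1°, so it's level. I'll slide it in.

```bash
python3 - <<'E'
from h import *
z=.0495
h=r.move_l(at(L,-.050+.030,0,z),velocity=.08,force_limit=8);print(h);st()
if not h:
    h=r.move_l(at(L,-.050+.075,0,z),velocity=.05,force_limit=5);print(h);s=st()
    print((s['tool_pos']-L)@xv)
    grab('side','sd14');crop('sd14',200,140,320,230,5);grab('wrist','w14')
E
```

```text
False
t 21.33 [0.4895 0.0805 0.0493] F [ 0.9   0.63 -0.62] w 0.0097 j6 -80.4
False
t 22.38 [0.5334 0.0742 0.0494] F [-0.25 -0.33  0.16] w 0.0095 j6 -81.2
0.024444479557953484
```

View pics/sd14_c200_140.png

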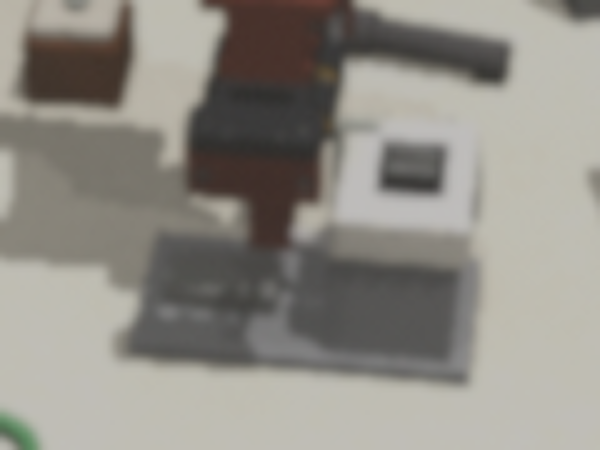

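View pics/w14.png

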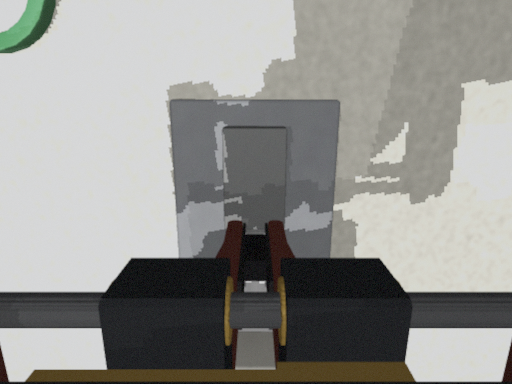

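It's entering freely and is centred on the ledge (column 255). I'll go on to the back stop.

```bash
python3 - <<'E'
from h import *
h=r.move_l(at(L,.037,0,.0482),velocity=.04,force_limit=6);print(h);s=st();print((s['tool_pos']-L)@xv)
h=r.move_l(at(L,.0435,0,.0482),velocity=.012,force_limit=4);print(h);s=st();print((s['tool_pos']-L)@xv,(s['tool_pos']-L)@yv)
grab('wrist','w15');grab('side','sd15');grab('scene','sc15');crop('sc15',220,170,340,270,5)
E
```

```text
False
t 22.93 [0.5461 0.0724 0.0481] F [ 0.68  0.44 -0.54] w 0.0099 j6 -81.4
0.03731568760269163
True
t 23.32 [0.548  0.072  0.0476] F [-0.61  0.36  0.73] w 0.0099 j6 -81.5
0.039213375638300026 -0.00014460015523481095
```

View pics/sc15_c220_170.png

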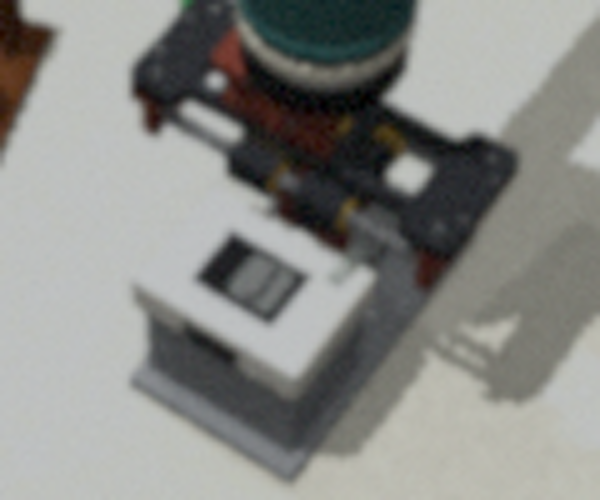

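View pics/w15.png

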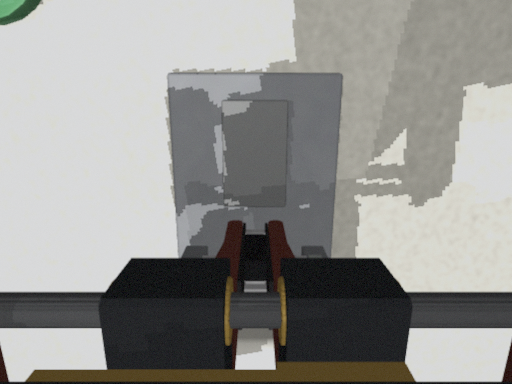

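The stop fired at 39.2 mm and I expected about 40. I'll push again to confirm it's the back stop and not noise.

```bash
python3 - <<'E'
from h import *
h=r.move_l(at(L,.0445,0,.0478),velocity=.012,force_limit=7);print(h);s=st();print((s['tool_pos']-L)@xv,(s['tool_pos']-L)@yv)
r.dwell(.2);s=st();print((s['tool_pos']-L)@xv)
E
```

```text
True
t 23.77 [0.5483 0.0719 0.0476] F [-0.86 -0.92  5.73] w 0.0093 j6 -81.5
0.03956798332825594 -0.0001524720063944573
t 23.98 [0.5483 0.0719 0.0476] F [-0.71  0.07  4.87] w 0.0097 j6 -81.5
0.03956273773193117
```

The force is vertical, so it's pressing on the slot floor rather than the stop. I'll raise it 1 mm and push again.

```bash
python3 - <<'E'
from h import *
r.move_l(at(L,.0385,0,.0488),velocity=.03);st()
h=r.move_l(at(L,.0450,0,.0488),velocity=.012,force_limit=7);print(h);s=st();print((s['tool_pos']-L)@xv,(s['tool_pos']-L)@yv)
r.dwell(.1);s=st();print((s['tool_pos']-L)@xv)
E
```

```text
t 24.23 [0.5468 0.0722 0.0485] F [ 1.1  -0.66 -0.02] w 0.0101 j6 -81.5
True
t 24.61 [0.5483 0.0719 0.0481] F [-0.53 -0.84  2.99] w 0.0096 j6 -81.5
0.039532104732829254 -0.00016440090799689023
t 24.71 [0.5483 0.0719 0.048 ] F [0.31 0.38 2.38] w 0.0095 j6 -81.5
0.039493200649954555
```

It stopped at 39.5 mm all three times, so that's the back stop. I'll release and check.

```bash
python3 - <<'E'
from h import *
r.let_go();st()
p=r.sense()['tool_pos'];r.move_l(at(L,.039,0,.125),velocity=.12)
r.movep(at(L,.0,0,.16),Rz(YV));st();grab('wrist','w16');crop('w16',170,130,340,300,3.5)
E
```

```text
t 25.97 [0.5474 0.0719 0.0477] F [ 0.41 -0.01  0.76] w 0.0881 j6 -81.5
t 27.08 [0.5084 0.0778 0.1599] F [-0.15  0.35  0.87] w 0.0876 j6 -80.8
```

View pics/w16_c170_130.png

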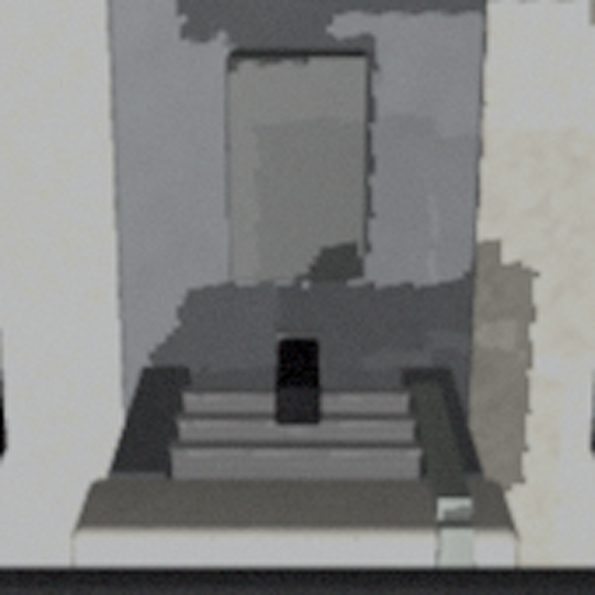

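```bash
python3 - <<'E'
from h import *
d=load('w16')
for v in (385,404,422):
    P=onplane(d,[(170+298/3.5,130+v/3.5)],.081)[0]-L;print((P@xv).round(4),(P@yv).round(4))
P=onplane(d,[(170+300/3.5,130+52/3.5)],.024)[0]-L;print('ledge front',P@xv)
P=onplane(d,[(170+300/3.5,130+530/3.5)],.1)[0]-L;print('head top front',P@xv)
c=cloud(d);q=c-L;a=q@xv;b=q@yv
m=(abs(b)<.01)&(a>.025)&(a<.055)&(c[...,2]>.076)&(c[...,2]<.088);print(m.sum(),a[m].min(),a[m].max(),np.median(c[...,2][m]))
im=cv2.imread('pics/w16.png')[235:255,248:262];cv2.imwrite('pics/z16.png',cv2.resize(cv2.convertScaleAbs(im,alpha=4),None,fx=30,fy=30,interpolation=0))
E
```

```text
0.0357 -0.0002
0.0403 -0.0002
0.0447 -0.0002
ledge front -0.03036589733260334
head top front 0.06049094996388496
183 0.033890262061925885 0.04404943674357837 0.08172125163979965
```

View pics/z16.png

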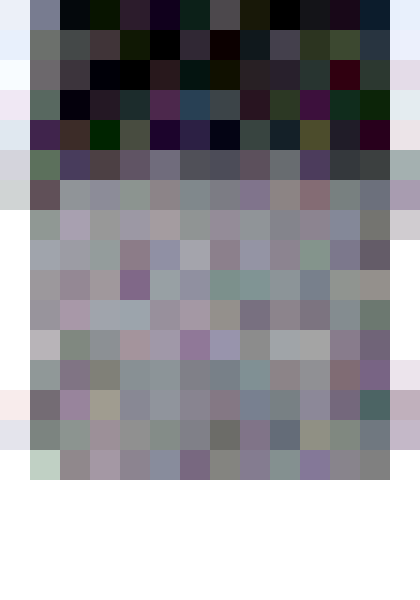

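The lug is level and centred, at 40 mm from the ledge centre with its top at z=0.0817. To make sure it's home, I'll tap the lug base gently with the shut fingers.

```bash
python3 - <<'E'
from h import *
r.gripper_close(20)
r.move_l(at(L,.016,0,.09),velocity=.15);r.move_l(at(L,.016,0,.056),velocity=.12)
h=r.move_l(at(L,.0285,0,.056),velocity=.02,force_limit=4);print(h);s=st();print((s['tool_pos']-L)@xv)
r.dwell(.1);s=st();print((s['tool_pos']-L)@xv)
r.move_l(at(L,.012,0,.056),velocity=.1);r.move_l(at(L,.0,0,.16),velocity=.15);grab('wrist','w17');crop('w17',170,130,340,300,3.5);st()
E
```

```text
True
t 29.96 [0.5311 0.0745 0.0561] F [-0.25  0.    0.3 ] w 0.0004 j6 -81.2
0.0221375295001986
t 30.06 [0.5308 0.0745 0.0559] F [ 0.35 -0.46  1.38] w 0.0005 j6 -81.2
0.02182500325038495
t 31.21 [0.5086 0.0777 0.1591] F [-0.54 -0.78 -0.07] w 0.0004 j6 -80.8
```

View pics/w17_c170_130.png

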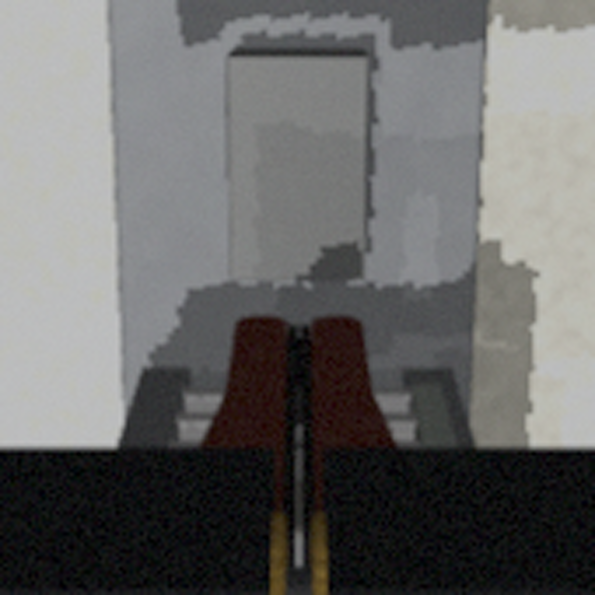

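```bash
python3 - <<'E'
from h import *
r.move_l(at(L,.012,0,.056),velocity=.15)
for f in (6,8):
    h=r.move_l(at(L,.0300,0,.056),velocity=.02,force_limit=f);s=r.sense();print(h,(s['tool_pos']-L)@xv,s['wrist_force'].round(2))
    r.move_l(at(L,.018,0,.056),velocity=.05)
r.move_l(at(L,-.03,0,.17),velocity=.2);grab('wrist','w18');crop('w18',170,130,340,380,3);st()
d=load('w18');c=cloud(d);q=c-L;a=q@xv;b=q@yv
m=(abs(b)<.01)&(a>.025)&(a<.055)&(c[...,2]>.076)&(c[...,2]<.088);print(m.sum(),a[m].min(),a[m].max(),np.median(c[...,2][m]))
E
```

```text
True 0.022107605057867838 [ 0.14 -0.3   0.23]
True 0.02204952343564764 [ 0.7   0.16 -0.25]
t 34.38 [0.4792 0.0819 0.169 ] F [-0.32  0.55  0.04] w 0.0006 j6 -80.3Traceback (most recent call last):
  File "<stdin>", line 8, in <module>
    return umr_minimum(a, axis, None, out, keepdims, initial, where)
ValueError: zero-size array to reduction operation minimum which has no identity
```

View pics/w18_c170_130.png

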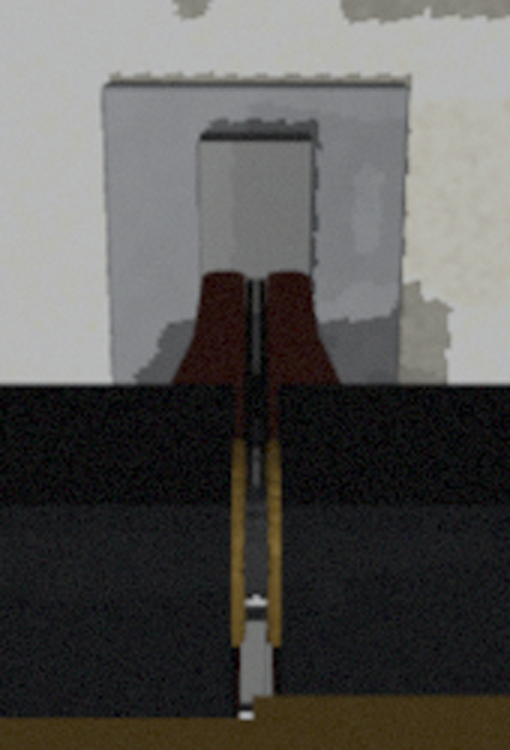

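It stops at 22.1 mm whatever the push force (4, 6 or 8 N), so the filter is fully home. Now I'll lock the switch.

```bash
python3 - <<'E'
from h import *
X=.0945
r.movep(at(L,X,.028,.14),Rz(YV));grab('wrist','w19')
h=r.move_l(at(L,X,.028,.1030),velocity=.08,force_limit=8);print(h);st()
if not h:
  for dy in (.018,.014,.011,.008):
    h=r.move_l(at(L,X,dy,.1030),velocity=.03,force_limit=15);s=r.sense();print(dy,h,((s['tool_pos']-L)@yv).round(4),s['wrist_force'].round(2))
    if h: break
  grab('wrist','w20')
E
```

```text
False
t 35.62 [0.6066 0.0919 0.1029] F [-0.53  0.17  0.23] w 0.0004 j6 -79.6
0.018 False 0.0177 [-0.1  -0.02  0.68]
0.014 False 0.014 [1.54 1.15 0.47]
0.011 False 0.0105 [ 0.49 -0.11 -0.92]
0.008 False 0.0077 [ 0.4   1.19 -0.27]
```

View pics/w20.png

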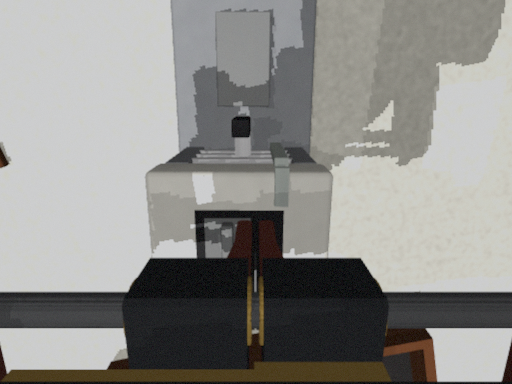

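The slider is back at the recess's left edge (203 vs 195). I'll retreat and do a final check.

```bash
python3 - <<'E'
from h import *
r.move_l(at(L,.0945,.012,.1030),velocity=.05)
r.move_l(at(L,.0945,.012,.17),velocity=.2)
r.let_go()
r.movep(at(L,.03,0,.25),Rz(YV)); grab('wrist','w21');crop('w21',190,130,330,300,3.5)
r.movep((.35,.30,.30),Rz(YV)); r.dwell(.3); st()
grab('scene','sc21');grab('side','sd21')
E
```

```text
t 41.04 [0.3506 0.2995 0.2998] F [ 0.57 -0.03 -0.28] w 0.0881 j6 -49.8
```

View pics/w21_c190_130.png

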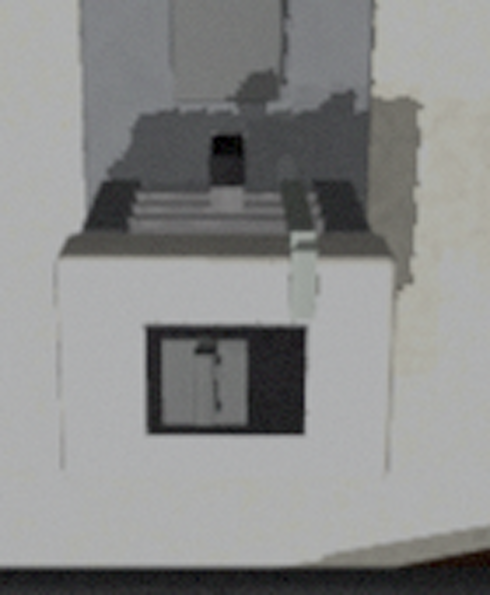

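View pics/sc21.png

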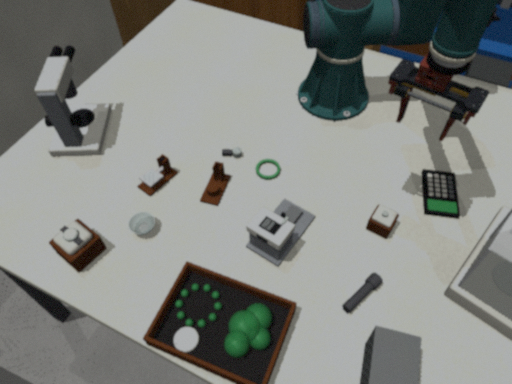

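View pics/sd21.png

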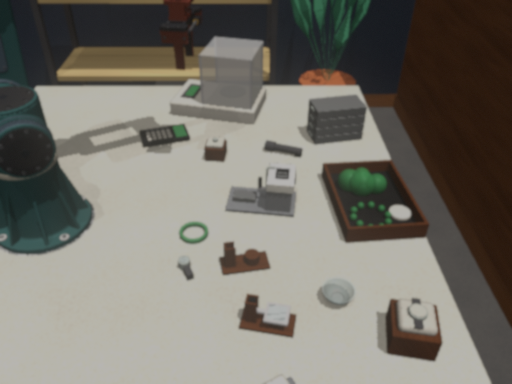

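The switch is locked with its lock finger in front of the mouth, the filter is home, and the other items match the first pictures. Handing in.

```bash
python3 - <<'E'
from h import *
print(r.sign_off())
E
```

```text
the job is handed in; nothing more can be done
None
```

The round filter is fully home in the middle slot and locked in, and the job was handed in at about 41 s with the robot touching nothing. I unlocked the switch, lifted the filter off its rest by its flats and laid it on the ledge. I then took it by its lug, slid it level into the slot, let go, and nudged the switch back to locked.

What the last checks showed:
- **Filter seating:** pushed into the slot, it stopped at the same place three times, about 39.5 mm from the ledge centre against an expected 40. After I released the lug, taps with the shut fingers at 4, 6 and 8 N all stopped at the same point. The lug top measured 81.7 mm high, against an expected 81 mm.
- **Switch:** the final picture shows the slider at its locked end and the lock finger across the slot mouth.
- **Other items:** the square filter and the other things look unmoved when I compare the first and last pictures by eye.

One reading was unclear. Two of the three pushes towards the back stop ended with mostly vertical force (about 3 and 6 N), so the filter was also pressing lightly on the slot floor. That is why I added the taps after releasing it.

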